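# Empty the yellow puck hopper

## Robot

A 6-joint arm with a two-finger parallel gripper is mounted at the origin on the work surface. World frame = base frame: x ahead of the robot, y to its left, z up, the work surface at z = 0. Lengths are in m, angles in rad, forces in N, time in s.
With the tool pointing down it reaches from about 0.3 to 0.875 m from the base axis. Payload 4.2 kg.
Tool frame: the origin (TCP) lies midway between the tips of the shut fingers; the grasp point (between the pads) lies 19 mm behind it; x points along the fingers, y is the direction in which the jaws open and shut, and the axes are right-handed (so a half turn about x gives the same grasp; the last joint's range is limited). The gripper opens to 85 mm and grips with 20 to 120 N. Pads are 22 mm wide; open, the fingers measure 114 mm over their backs; the gripper's body (76 mm by 85 mm) begins 54 mm behind the grasp point. The pads swing forward as they close: fully open they stand 13 mm farther back than shut.
Start: joints at [-1.317, 0.32, 1.565, -0, 1.257, -0.02], TCP at [0.155, -0.554, 0.231] pointing down, gripper open.
Joint ranges: [-3.11, 3.11], [-0.84, 2.01], [0.21, 2.61], [-1.34, 4.49], [0.05, 2.63], [-2.56, 2.56]. Speed limits (rad/s): [2.57, 2.57, 3.14, 3.14, 3.14, 3.14].

## Interface

Orientations are given as a unit quaternion [w, x, y, z].
In Python, from workcell import arm, vision gives the robot as it stands.
- The arm moves only by the shell command python3 -m handwheel 'ROWS' [FORCE]. ROWS is JSON, one flat list of numbers, 5 for each row, row after row: the shift along the tool's x, y, z in cm, then the turn about the tool's x in rad, then the finger opening in cm, from 0 to 8.54. A call has 1 to 10 rows; each row is the pose to reach, as a shift and turn from the pose commanded when the call began, along the tool's axes at that moment; what a row does not reach only later rows make up. A row lasts 1/8 s, in which the tool goes at most 62.5 mm and 10.7 degrees, less where a joint would pass 70% of its speed; a pose out of reach is approached as far as the arm can. A call with a gripper value outside its range is refused whole. The fingers move at their own pace and stop on an object; FORCE is the grip in N (left out, the last holds). Time passes only in rows, so rows that repeat a pose let the fingers close. It gives the time, the measured TCP pose, the force and the opening at its end, in the units of the state.
- arm.observe(): the state, without advancing time (a new reading comes with each control period).
- vision.read_camera(name): name is "scene" or "top" or "wrist"; returns a dict with "img" (400x640x3 uint8, blue, green, red), "intrinsics" (3x3 intrinsics, pixels), "view" (4x4, takes a point from world to camera coordinates). Camera axes: x right, y up, looking along -z (the intrinsics and any distortion apply to the point x, -y, -z); pixel columns grow to the right and rows downward; lengths in m; the calibration is good to about 2 mm. The wrist camera is an equidistant fisheye: a pixel r from the principal point sees the ray r / f radians off the axis. A picture is of the moment at which its call begins. There is no depth.
- arm.sign_off(): hands the job in, once; it reports no verdict.
The state is a dict: "t": time; "joints": joint angles; "qvel": joint speeds; "effort": joint torques, N m; "tcp_pos": TCP position; "orientation": TCP orientation; "wrist_force": force on the tool from outside, world axes, zero at the start; "wrist_torque": the same for the moment, N m; "grip_width": opening from 0.0 (shut) to 1.0 (fully open).
Only numpy, scipy, OpenCV 4.12 (cv2) and the standard library are available. Lean on these libraries where they do the work, as an engineer would, in place of code of your own. Each camera call takes 0.05 s, during which the arm holds its last target.

## Task

Empty the yellow hopper into its tray: pull its slide gate right out to the stop by the red grip so that both wooden pucks drop into the yellow tray underneath, then push the gate fully home again and let go. Leave the gate of the blue hopper shut.

Things in the scene. Friction and masses are not known exactly. Their poses are not given: they have to be found in the camera images.
- yellow_handle (a point): Red upright grip of the yellow hopper's slide gate, 16 (y) x 26 (x) x 50 mm tall, top 140 mm above the table; point on its axis 120 mm up. Only the gate strip (top 90 mm up) is under it. Its x axis is level, towards the hopper, yaw within 25 degrees; z up. Gate starts shut; slides 70 mm along -x to its stop, +x back to the start, which is fully home. Takes 3 N, no spring, stays where left.
- puck_a (a point): Lower of two pale wooden pucks, discs 34 mm across, 20 mm thick, 14 g; point at its centre. Starts flat on the shut gate in the yellow hopper's 47 mm square throat, 135 mm along +x from the shut grip. Drops by itself once the gate is out some 50 mm, into the open yellow tray centred under the throat (150 x 120 mm, 40 mm high). Not to be grasped.
- puck_b (a point): Upper wooden puck, the same, resting on the lower one; point at its centre. Above the throat the fixed hopper has a yellow cone 110 mm across, top 202 mm above the table, its nearest edge 80 mm from the shut grip: the room there is for the gripper's body.
- blue_handle (a point): The same red grip, with the same sizes and axes, on the gate of a blue hopper holding black rubber pucks; it starts shut and must stay shut. The yellow and blue hoppers may stand either way round, left or right, at least 260 mm apart.
Mind the look-alikes: they are no part of the job. What is shaped like the part that bears puck_b but orange, pink or purple is not meant.

How it is judged:
By the outcome, as a careful person would: the job done as asked, in the order asked, and still so for the second after the job is handed in, with the robot touching nothing.
It also fails if it takes over 35 s, if anything falls off the work surface, if the arm or the gripper's body presses on something with over 40 N, if the wrist force passes 120 N, or if a joint passes its speed limit or range.

## Working session

There is one attempt and no reset: what is moved stays moved. The work goes in short steps, Python scripts to look and compute and a shell command to move; the robot and the scene stay as the last step left them, time stands still between calls to the robot, and variables do not carry over. Pictures are saved under pics/ and viewed, and the job is handed in when it is done.

```bash
mkdir -p pics; ls
python3 - <<'E'
from workcell import arm, vision
import cv2
s=arm.observe(); print({k:s[k] for k in('t','tcp_pos','orientation','grip_width','wrist_force')})
for n in("scene","top"):
    d=vision.read_camera(n); cv2.imwrite(f"pics/{n}0.png",d["img"]); print(n,d["intrinsics"],d["view"])
    print([k for k in d])
E
```

```text
pics
{'t': 0.0, 'tcp_pos': array([ 0.15535565, -0.55311705,  0.23047717]), 'orientation': array([-0.09587166, -0.70042438, -0.09712072,  0.70055826]), 'grip_width': 0.9992851028775736, 'wrist_force': array([-0.57348403,  0.18447898, -0.00258754])}
scene [[418.81662046   0.         312.00054342]
 [  0.         418.81662046 198.31588071]
 [  0.           0.           1.        ]] [[ 0.84607105  0.53300615 -0.00825928 -0.5240848 ]
 [-0.36040155  0.58336476  0.72787105  0.17413223]
 [ 0.39277792 -0.61285397  0.68566429 -1.18168535]
 [ 0.          0.          0.          1.        ]]
['img', 'intrinsics', 'view']
top [[434.04989075   0.         315.11356258]
 [  0.         434.04989075 211.45775887]
 [  0.           0.           1.        ]] [[ 0.01414855 -0.99982363  0.0123499  -0.03514959]
 [ 0.99106873  0.01566044  0.13242934 -0.65797058]
 [-0.13259939  0.01036592  0.99111551 -0.93928421]
 [ 0.          0.          0.          1.        ]]
['img', 'intrinsics', 'view']
```

View pics/scene0.png

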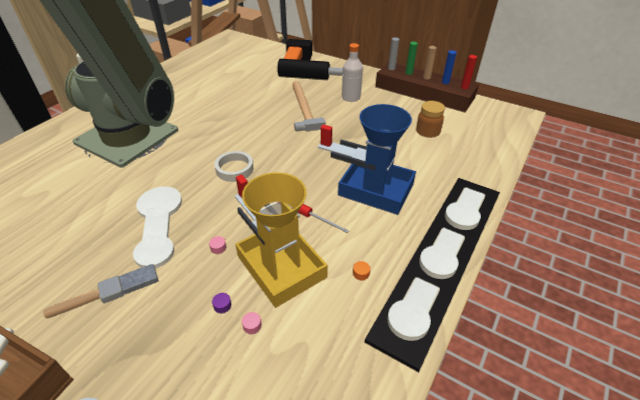

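View pics/top0.png

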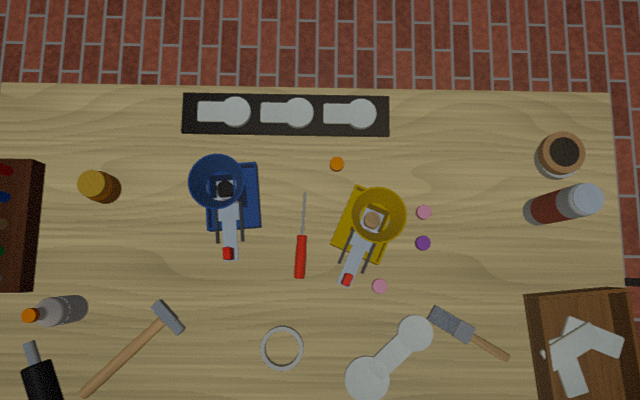

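The top view shows the yellow hopper's cone at (377,213), with its grip at about (347,280). The blue hopper is at (217,182), with its grip at about (228,254). A red screwdriver handle at (300,256) lies on the table. The grip meant is the one at (347,280), because it is on the strip that leads into the yellow hopper. I'll measure it and confirm with a crop.

```bash
cat > h.py <<'E'
import numpy as np,cv2
from workcell import arm,vision
def ray(d,u,v):
    K=d["intrinsics"];V=d["view"];R=V[:3,:3];c=-R.T@V[:3,3]
    q=np.array([(u-K[0,2])/K[0,0],-(v-K[1,2])/K[1,1],-1]);return c,R.T@q
def plane(d,u,v,z):
    c,r=ray(d,u,v);return c+r*(z-c[2])/r[2]
def proj(d,p):
    q=d["view"][:3,:3]@p+d["view"][:3,3];K=d["intrinsics"];return K[0,0]*q[0]/-q[2]+K[0,2],K[1,1]*-q[1]/-q[2]+K[1,2]
def red(img):
    h=cv2.cvtColor(img,cv2.COLOR_BGR2HSV);return (((h[...,0]<6)|(h[...,0]>174))&(h[...,1]>190)&(h[...,2]>90)).astype(np.uint8)
E
python3 - <<'E'
from h import *
for n,b in(("top",(310,150,420,300)),("scene",(200,150,350,310))):
    d=vision.read_camera(n);im=d["img"];m=red(im)
    N,l,st,ce=cv2.connectedComponentsWithStats(m)
    for i in range(1,N):
        if st[i,4]>25: print(n,st[i],ce[i].round(1), im[l==i].max(0), plane(d,*ce[i],.14 if n=="top" else .12).round(4))
    x0,y0,x1,y1=b
    cv2.imwrite(f"pics/{n}1.png",cv2.resize(im[y0:y1,x0:x1],None,fx=(4 if n=="top" else 3.6),fy=(4 if n=="top" else 3.6),interpolation=cv2.INTER_CUBIC))
E
```

```text
top [295 235  11  43 342] [300.1 256.8] [ 38  53 161] [0.5531 0.0047 0.14  ]
top [223 247   8  12  84] [226.4 252.9] [ 37  49 164] [0.5587 0.153  0.14  ]
top [342 274  10  12  76] [346.9 279.2] [ 38  54 164] [ 0.5098 -0.0898  0.14  ]
scene [461  55  16  34 267] [468.7  71.1] [ 43  47 215] [0.7484 0.6367 0.12  ]
scene [321 125  11  21 198] [325.8 134.7] [ 55  65 219] [0.5624 0.1524 0.12  ]
scene [237 175  10  20 121] [240.8 183.1] [ 51  59 219] [ 0.503  -0.0844  0.12  ]
scene [299 204  13  12  89] [304.6 209.7] [ 53  63 226] [ 0.6549 -0.0807  0.12  ]
```

View pics/top1.png

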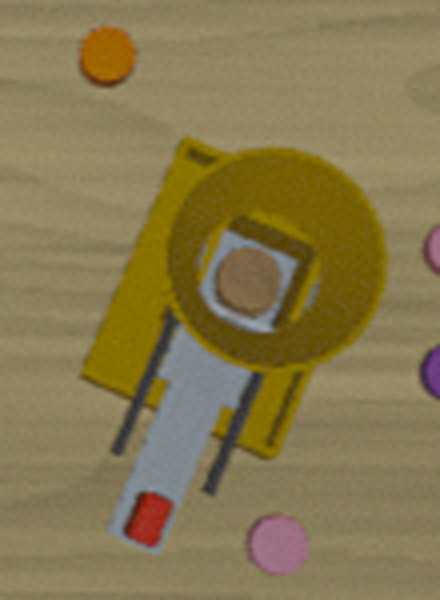

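View pics/scene1.png

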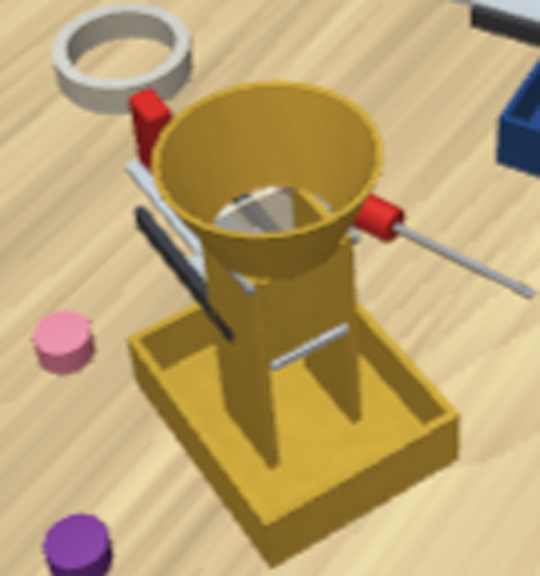

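The crops confirm it: a red upright grip stands on the grey strip of the yellow hopper, crop (148,518), which is about (347,279) in the top image. A pale wooden puck shows in the throat, and the screwdriver is separate. Next is the yaw.

Run:
```python
from h import *
from scipy.spatial.transform import Rotation as R
d=vision.read_camera("top");s=vision.read_camera("scene")
f=lambda c,z:plane(d,310+c[0]/4,150+c[1]/4,z)
ang=lambda a,b:np.degrees(np.arctan2(b[1]-a[1],b[0]-a[0]))
g=f((150,515),.14);c=f((275,258),.202);p=f((248,281),.14)
print("grip",g,"cone",c,"puck",p,"d",np.linalg.norm((c-g)[:2]),ang(g,c),ang(g,p))
print("tray L",ang(f((82,377),.04),f((185,137),.04)),"front",ang(f((82,377),.04),f((272,458),.04))+90, "strip L",ang(f((108,530),.09),f((165,382),.09)),"strip R",ang(f((160,550),.09),f((220,412),.09)))
# minAreaRect of red, triangulate with scene top
m=red(d["img"]);l=cv2.connectedComponents(m)[1];ys,xs=np.nonzero(l==l[279,347]);print(cv2.minAreaRect(np.c_[xs,ys].astype(np.float32)))
print("reproj in scene of axis top/mid/bottom",[proj(s,np.r_[g[:2],z]) for z in(.14,.12,.09)])
o=arm.observe();q=o["orientation"];M=R.from_quat(np.r_[q[1:],q[0]]).as_matrix();print(M.round(4),o["tcp_pos"])
```

```text
grip [ 0.51066462 -0.09106541  0.14      ] cone [ 0.63336189 -0.14460891  0.202     ] puck [ 0.62931713 -0.14058595  0.14      ] d 0.1338713111182763 -23.57583576741598 -22.65359573670744
tray L -22.672480413849968 front -22.250170260113464 strip L -20.847323266128043 strip R -23.524828903061636
((346.7241516113281, 279.1896667480469), (7.056422710418701, 11.327415466308594), 21.801410675048828)
reproj in scene of axis top/mid/bottom [(np.float64(240.4284258502438), np.float64(178.6879698311604)), (np.float64(241.67474712320262), np.float64(186.23947245703204)), (np.float64(243.4700132605413), np.float64(197.1170505297122))]
[[-1.000e-04  2.704e-01 -9.628e-01]
 [ 5.000e-04 -9.628e-01 -2.704e-01]
 [-1.000e+00 -5.000e-04 -0.000e+00]] [ 0.15543763 -0.55345368  0.23105121]
```

```bash
python3 -m handwheel '[0,-3.5,-4.66,0.07,8, 0,-7,-9.33,0.14,7, 0,-10.5,-14,0.21,6, 0,-14,-18.66,0.28,5, 0,-17.5,-23.3,0.35,5, 0,-21,-28,0.42,5, 0,-24.4,-32.6,0.49,5, 0,-27.9,-37.3,0.56,5, 0,-31.4,-42,0.63,5, 0,-34.92,-46.64,0.67,5]' 40
python3 -m handwheel '[0,0,0,0,5]'
python3 - <<'E'
from h import *
from scipy.spatial.transform import Rotation as R
o=arm.observe();q=o["orientation"];M=R.from_quat(np.r_[q[1:],q[0]]).as_matrix();print(o["t"],M.round(4),o["tcp_pos"],o["joints"])
d=vision.read_camera("wrist");cv2.imwrite("pics/w1.png",d["img"])
print(np.degrees(np.arctan2(M[1,1],M[0,1])), (M.T@(np.array([.5105,-.091,.102])-o["tcp_pos"])*100).round(2))
E
```

```text
t: 1.55
tcp_pos: [0.5111, -0.0896, 0.2314]
orientation: [-0.139, 0.693, -0.14, -0.693]
wrist_force: [0.4, -0.4, -0.9]
grip_width: 0.591
t: 1.68
tcp_pos: [0.5119, -0.0884, 0.231]
orientation: [-0.138, 0.694, -0.137, -0.694]
wrist_force: [-0.3, -0.3, 0.1]
grip_width: 0.586
1.675 [[ 4.000e-04 -3.810e-01 -9.246e-01]
 [ 6.000e-04 -9.246e-01  3.810e-01]
 [-1.000e+00 -7.000e-04 -2.000e-04]] [ 0.51189376 -0.08836562  0.23097974] [-1.93498614e-01  2.32350101e-01  1.68911690e+00  7.26965175e-04
  1.21982339e+00  1.76788940e+00]
-112.39356618047583 [12.9   0.31  0.03]
```

View pics/w1.png

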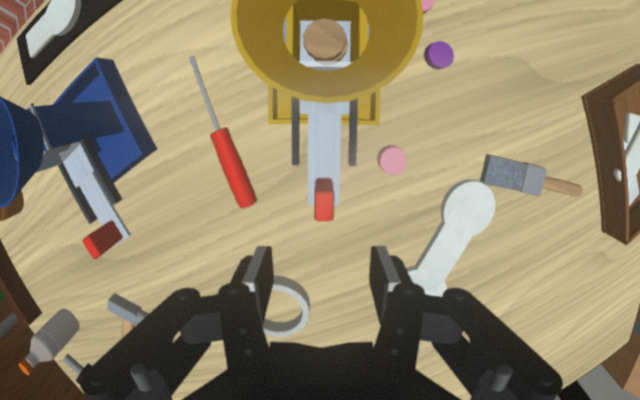

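The wrist view shows the yellow gate's grip, with its top face centred near (324,193) and its near face below that. The gripper is aligned with the strip. I'll cross-check the position from this view.

Run:
```python
from h import *
d=vision.read_camera("wrist");K=d["intrinsics"];V=d["view"];Rm=V[:3,:3];c=-Rm.T@V[:3,3];print(c,K[0])
m=red(d["img"]);N,l,st,ce=cv2.connectedComponentsWithStats(m);i=l[193,324];print(st[i],ce[i])
def wp(u,v,z):
    a=np.array([u-K[0,2],v-K[1,2]]);r=np.hypot(*a);t=r/K[0,0]
    q=np.array([np.sin(t)*a[0]/r,-np.sin(t)*a[1]/r,-np.cos(t)]);w=Rm.T@q;return c+w*(z-c[2])/w[2]
a,b=wp(324,180,.14),wp(324,206.5,.14);print(a,b,np.linalg.norm(a-b),(a+b)/2)
e,f=wp(316,195,.14),wp(333,195,.14);print(np.linalg.norm(e-f),(e+f)/2)
p=wp(324,40,.13);g=(a+b)/2;print("puck",p,np.degrees(np.arctan2(*(p-g)[1::-1])))
im=cv2.resize(d["img"][150:250,260:390],None,fx=6,fy=6,interpolation=cv2.INTER_CUBIC);cv2.imwrite("pics/w2.png",im)
```

```text
[ 0.58025592 -0.11964921  0.37342845] [309.70691629   0.         320.93033806]
[     0      0    640    400 255921] [319.54199929 199.50103352]
[ 0.52702022 -0.10046703  0.14      ] [ 0.50699576 -0.09224477  0.14      ] 0.021646816530473092 [ 0.51700799 -0.0963559   0.14      ]
0.013360216796708776 [ 0.51565837 -0.09622734  0.14      ]
puck [ 0.62824634 -0.14235724  0.13      ] -22.466979067566246
```

View pics/w2.png

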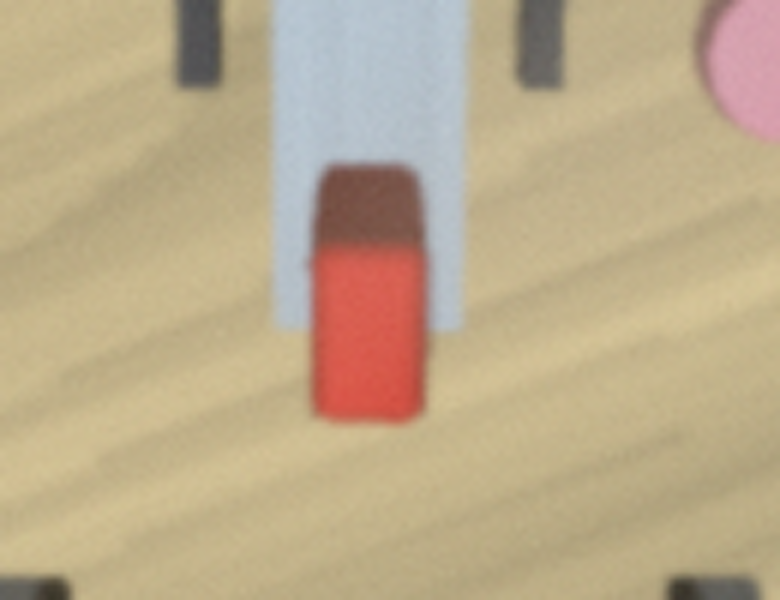

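The enlarged crop shows the bright top face at crop (312–426, 248–420), centred at (321.5,205.7). The dark part above it is the side face turned towards the hopper, so I had the faces swapped. I'll recompute.

Run:
```python
from h import *
from scipy.spatial.transform import Rotation as R
d=vision.read_camera("wrist");K=d["intrinsics"];V=d["view"];Rm=V[:3,:3];c=-Rm.T@V[:3,3]
def wp(u,v,z):
    a=np.array([u-K[0,2],v-K[1,2]]);r=np.hypot(*a);t=r/K[0,0]
    q=np.array([np.sin(t)*a[0]/r,-np.sin(t)*a[1]/r,-np.cos(t)]);w=Rm.T@q;return c+w*(z-c[2])/w[2]
g=wp(321.5,205.7,.14);print(g);a,b=wp(321.5,191.3,.14),wp(321.5,220,.14);print(np.linalg.norm(a-b))
p=wp(324,40,.13);print(np.degrees(np.arctan2(*(p-g)[1::-1])))
s1,s2=wp(260+370/6,150+325/6,.09),wp(324,100,.09);print("strip",np.degrees(np.arctan2(*(s2-s1)[1::-1])))
o=arm.observe();q=o["orientation"];M=R.from_quat(np.r_[q[1:],q[0]]).as_matrix()
print((M.T@(np.array([*g[:2],.102])-o["tcp_pos"])*100).round(2),o["tcp_pos"])
```

```text
[ 0.50760538 -0.09171659  0.14      ]
0.02404372127392289
-23.44006809611121
strip -23.790841033705025
[12.91  0.06  0.16] [ 0.50947886 -0.09169434  0.23111226]
```

The views agree within about 2 mm, so I'll go straight down and close.

```bash
python3 -m handwheel '[5,0,0,0,5, 9,0,0,0,5, 11.5,0,0,0,5, 12.9,0.05,0.05,0,5, 12.9,0.05,0.05,0,5, 12.9,0.05,0.05,0,5]' 40
python3 - <<'E'
from h import *
d=vision.read_camera("wrist");cv2.imwrite("pics/w3.png",d["img"])
o=arm.observe();print(o["tcp_pos"],o["wrist_force"])
E
```

```text
t: 2.58
tcp_pos: [0.5101, -0.0922, 0.1035]
orientation: [-0.139, 0.694, -0.139, -0.692]
wrist_force: [-0.4, -0.5, 0.2]
grip_width: 0.591
[ 0.51023345 -0.09199773  0.10353337] [ 0.23974582 -0.00796062 -0.30490161]
```

View pics/w3.png

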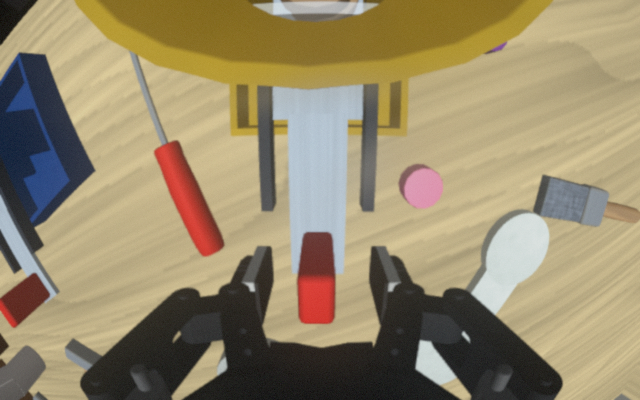

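The grip stands between the open fingers, at about (316,280). The midline of the fingers is near column 321, so I'll shift 1.5 mm to the left and close.

```bash
python3 -m handwheel '[0,-0.15,0,0,5, 0,-0.15,0,0,1, 0,-0.15,0,0,1, 0,-0.15,0,0,1, 0,-0.15,0,0,1, 0,-0.15,0,0,1]' 40
```

```text
t: 3.38
tcp_pos: [0.5102, -0.09, 0.1026]
orientation: [-0.139, 0.693, -0.139, -0.693]
wrist_force: [0.2, 2.4, 2.9]
grip_width: 0.182
```

The opening is 15.5 mm, so the grip is held. Tool +z is the pulling direction. I'll pull in stages.

```bash
python3 -m handwheel '[0,0,1,0,1, 0,0,2,0,1, 0,0,3,0,1, 0,0,4,0,1]'; python3 -m handwheel '[0,0,1,0,1, 0,0,2,0,1, 0,0,2.6,0,1, 0,0,2.8,0,1,0,0,2.8,0,1]'
```

```text
t: 3.88
tcp_pos: [0.4731, -0.0743, 0.1026]
orientation: [-0.139, 0.694, -0.139, -0.693]
wrist_force: [4.8, 2.6, 2.1]
grip_width: 0.179
t: 4.5
tcp_pos: [0.4467, -0.0632, 0.1026]
orientation: [-0.14, 0.693, -0.139, -0.693]
wrist_force: [2.4, 3.9, 4.3]
grip_width: 0.183
```

```bash
python3 -m handwheel '[0,0,0.15,0,1, 0,0,0.3,0,1, 0,0,0.45,0,1,0,0,0.45,0,1]';  python3 - <<'E'
from h import *
for n in("top","scene","wrist"):
    d=vision.read_camera(n)["img"];c={"top":d[150:310,310:420],"scene":d[150:310,200:350],"wrist":d}[n]
    cv2.imwrite(f"pics/{n}5.png",c if n=="wrist" else cv2.resize(c,None,fx=3.6,fy=3.6,interpolation=cv2.INTER_CUBIC))
o=arm.observe();print(o["tcp_pos"],o["wrist_force"])
E
```

```text
t: 5.0
tcp_pos: [0.4457, -0.0627, 0.1026]
orientation: [-0.139, 0.696, -0.139, -0.691]
wrist_force: [10.8, 0.1, -3.2]
grip_width: 0.182
[ 0.44572266 -0.06272822  0.10259864] [10.38806006  0.79204186 -3.12439636]
```

View pics/scene5.png

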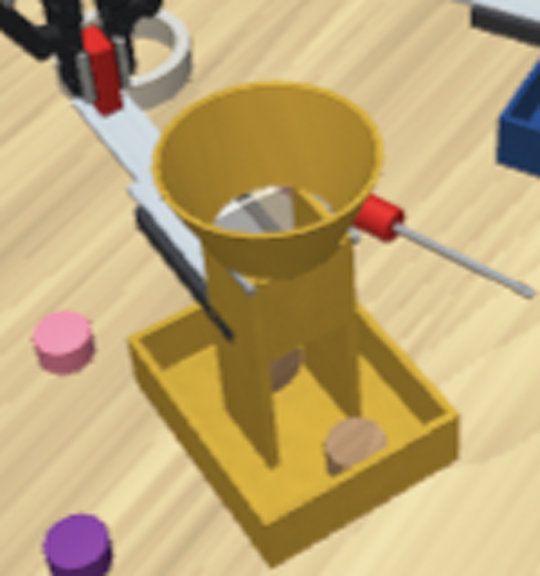

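View pics/top5.png

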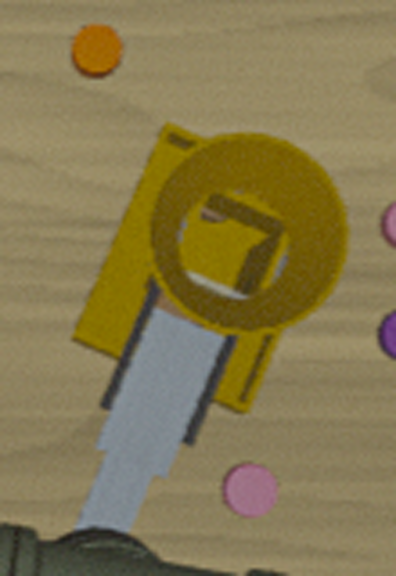

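View pics/wrist5.png

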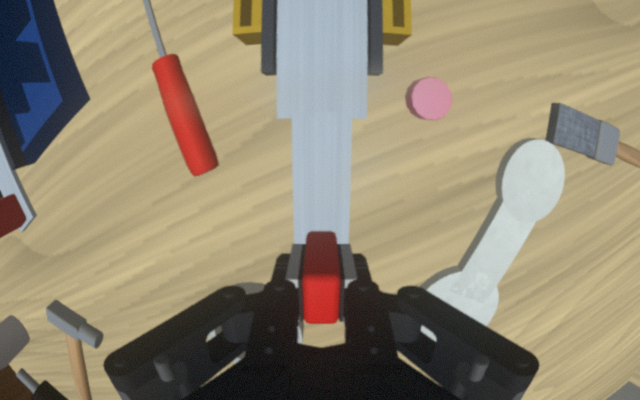

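The gate has reached its stop: 70.1 mm of travel, and the force rose to 11 N. Puck 1 is in the tray at scene crop (355,440) and a second is behind the leg at (285,370). In the top crop a brown patch at (168,303) lies next to the gate's end. I'll check that the second puck really lies in the tray.

Run:
```python
from h import *
t=vision.read_camera("top");s=vision.read_camera("scene")
a=cv2.resize(t["img"][180:260,325:415],(390,347),interpolation=cv2.INTER_CUBIC)
b=cv2.resize(s["img"][210:310,230:330],(400,400),interpolation=cv2.INTER_CUBIC)
im=np.zeros((400,800,3),np.uint8);im[:347,:390]=a;im[:400,400:]=b;cv2.imwrite("pics/chk.png",im)
# candidate puck: top crop pt and scene pt
for z in(.02,.03,.1): print(z,"top",plane(t,310+168/3.6,150+303/3.6,z),"scene",plane(s,200+285/3.6,150+370/3.6,z))
print("tray-other",plane(s,200+355/3.6,150+440/3.6,.02),plane(t,310+212/3.6,150+212/3.6,.02))
```

```text
0.02 top [ 0.61028093 -0.12218111  0.02      ] scene [ 0.6217834  -0.12777157  0.02      ]
0.03 top [ 0.60945732 -0.12110872  0.03      ] scene [ 0.6270708  -0.13412311  0.03      ]
0.1 top [ 0.60369206 -0.11360203  0.1       ] scene [ 0.66408261 -0.17858387  0.1       ]
tray-other [ 0.6817866  -0.14724681  0.02      ] [ 0.66963705 -0.15056292  0.02      ]
```

View pics/chk.png

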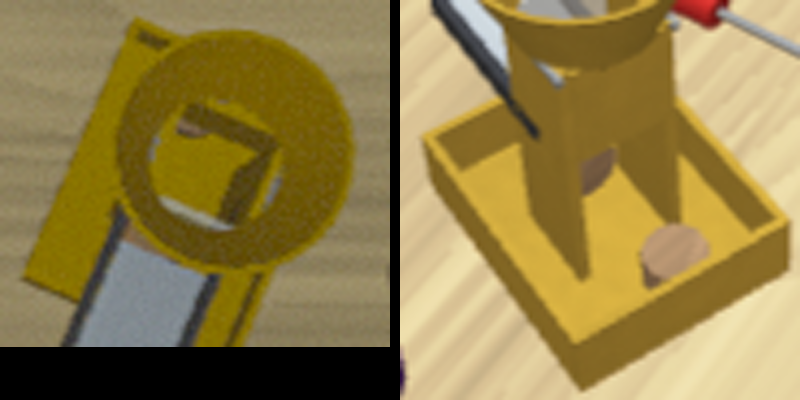

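Both rays meet the second puck at about z = 0.02 (roughly 0.61, -0.125), so both pucks lie in the tray and the throat is empty. I'll push the gate home.

```bash
python3 -m handwheel '[0,0,-1,0,1, 0,0,-2,0,1, 0,0,-3,0,1, 0,0,-4,0,1, 0,0,-5,0,1, 0,0,-6,0,1, 0,0,-6.8,0,1, 0,0,-7.2,0,1,0,0,-7.2,0,1]'; python3 -m handwheel '[0,0,-0.15,0,1, 0,0,-0.3,0,1,0,0,-0.3,0,1]'
```

```text
t: 6.38
tcp_pos: [0.5088, -0.0894, 0.1026]
orientation: [0.139, -0.693, 0.139, 0.694]
wrist_force: [0.7, 3.7, 5.7]
grip_width: 0.182
t: 6.75
tcp_pos: [0.5101, -0.09, 0.1026]
orientation: [0.14, -0.692, 0.139, 0.695]
wrist_force: [-2.7, 5.1, 8.0]
grip_width: 0.185
```

```bash
python3 -m handwheel '[0,0,-0.15,0,1, 0,0,-0.3,0,1,0,0,-0.3,0,1]'
```

```text
t: 7.12
tcp_pos: [0.5101, -0.09, 0.1025]
orientation: [0.14, -0.69, 0.139, 0.697]
wrist_force: [-9.0, 9.6, 13.9]
grip_width: 0.184
```

The gate is at its end stop: the TCP stayed put while the force rose. I'll relieve the preload, open, and rise.

```bash
python3 -m handwheel '[0,0,0.35,0,1, 0,0,0.35,0,1]'; python3 -m handwheel '[0,0,0,0,5,0,0,0,0,5,0,0,0,0,5,0,0,0,0,5]';python3 - <<'E'
from h import *
cv2.imwrite("pics/w6.png",vision.read_camera("wrist")["img"])
E
```

```text
t: 7.38
tcp_pos: [0.51, -0.0899, 0.1025]
orientation: [0.14, -0.692, 0.139, 0.694]
wrist_force: [-0.4, 4.9, 7.2]
grip_width: 0.179
t: 7.88
tcp_pos: [0.5117, -0.0911, 0.1021]
orientation: [0.139, -0.693, 0.139, 0.693]
wrist_force: [0.5, -0.3, -0.2]
grip_width: 0.584
```

View pics/w6.png

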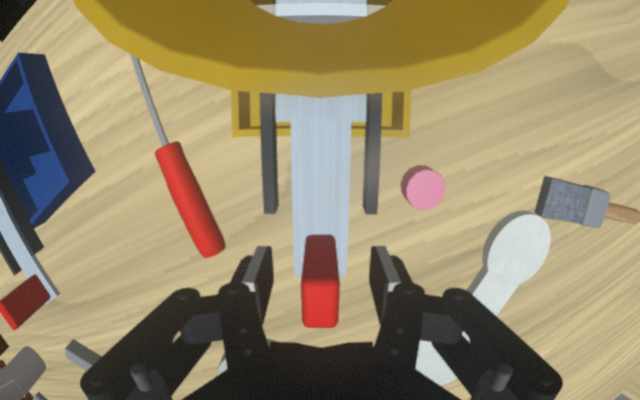

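The fingers stand clear on both sides of the grip, and the strip end and guide ends (275/213) sit relative to each other as they did before (273/211). I'll rise and back off.

```bash
python3 -m handwheel '[-3,0,0,0,5, -8,0,0,0,5, -13,0,0,0,5, -14,0,4,0,5, -14,4,8,0,5, -14,8,8,0,5, -14,14,8,0,5, -14,20,8,0,5,-14,20,8,0,5]';python3 - <<'E'
from h import *
d=vision.read_camera("top");im=d["img"];m=red(im)
N,l,st,ce=cv2.connectedComponentsWithStats(m)
for i in range(1,N):
    if st[i,4]>25: print(st[i],ce[i].round(1))
s=vision.read_camera("scene")["img"]
a=cv2.resize(im[150:300,310:410],(400,600),interpolation=cv2.INTER_CUBIC);b=cv2.resize(s[160:310,210:310],(400,600),interpolation=cv2.INTER_CUBIC)
cv2.imwrite("pics/fin.png",np.hstack([a,b]));cv2.imwrite("pics/fin_top.png",im)
E
```

```text
t: 9.05
tcp_pos: [0.3593, -0.2476, 0.2423]
orientation: [0.141, -0.693, 0.142, 0.693]
wrist_force: [0.2, 0.3, -1.1]
grip_width: 0.586
[295 235  11  43 345] [300.2 256.8]
[223 247   8  12  85] [226.4 253. ]
[342 274  10  12  71] [346.7 279.3]
```

View pics/fin.png

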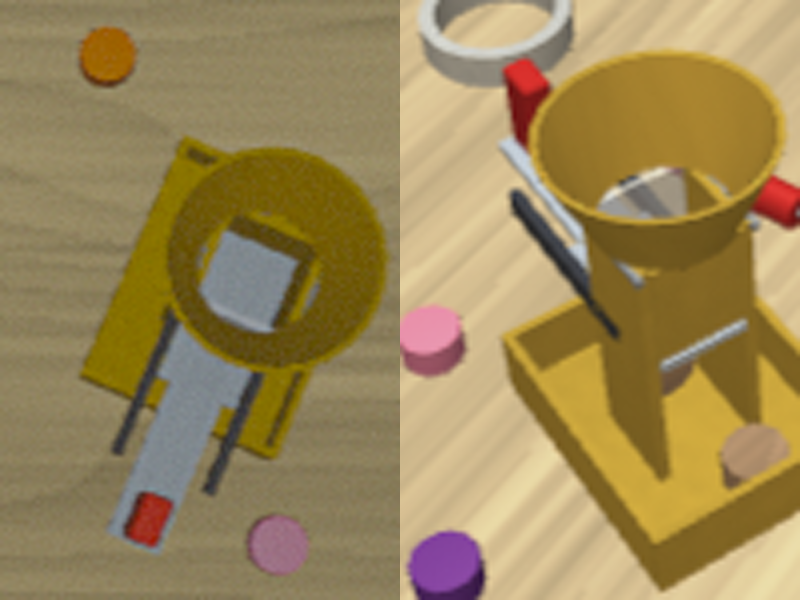

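View pics/fin_top.png

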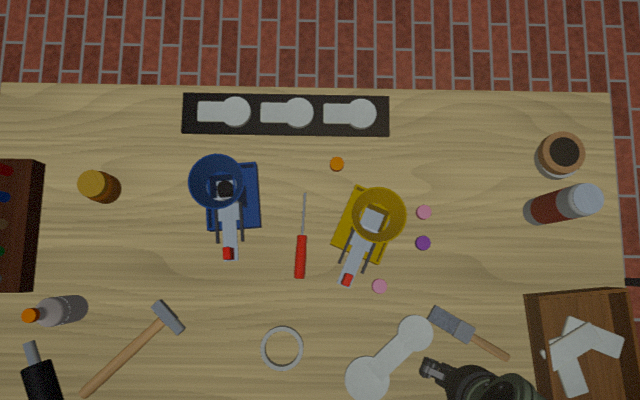

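The throat is empty and the gate closed, with the grip back at (346.7,279.3) against (346.9,279.2) at the start. Both pucks show in the tray, the blue grip hasn't moved, and the robot is clear.

```bash
python3 -c "
from workcell import arm
print(arm.sign_off())"
```

```text
the job is handed in; nothing more can be done
None
```

The yellow hopper is emptied and its gate is shut again. I handed the job in at about 9 s, well under the 35 s limit.

- **Gate out:** I pulled the yellow gate out to its stop by the red grip. It travelled 70 mm, and the force then rose to about 11 N.
- **Gate home:** I pushed it back until the arm stopped moving while the wrist force rose to about 19 N. I then eased off, let go and moved clear. The grip is back within 0.2 px of where it started in the top view.
- **Pucks:** The throat is empty and both wooden pucks are in the yellow tray. One is mostly hidden behind a hopper leg. I placed it in the tray from rays in two views that met roughly, about 1 cm apart, near floor height.
- **Blue hopper:** Its gate did not move; the grip is within 0.1 px of its start, with the black puck still in place.

No check failed. I misread which face of the grip was its top in one wrist picture, and corrected that before reaching for it.

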